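# Pop the bolt drawer and stop it with the other finger

## Robot

A 6-joint arm with a two-finger parallel gripper is mounted at the origin on the work surface. World frame = base frame: x ahead of the robot, y to its left, z up, the work surface at z = 0. Lengths are in mm, angles in rad, forces in N, time in s.
With the tool pointing down it reaches from about 350 to 875 mm from the base axis. Payload 4.2 kg.
Tool frame: the origin (TCP) lies midway between the tips of the shut fingers; the grasp point (between the pads) lies 19 mm behind it; y points along the fingers, x is the direction in which the jaws open and shut, and the axes are right-handed (so a half turn about y gives the same grasp; the last joint's range is limited). The gripper opens to 85 mm and grips with 20 to 120 N. Pads are 22 mm wide; open, the fingers measure 114 mm over their backs; the gripper's body (76 mm by 85 mm) begins 54 mm behind the grasp point. The pads swing forward as they close: fully open they stand 13 mm farther back than shut.
Start: joints at [0.259, 0.385, 0.008, 0, -1.194, -0.259], TCP at [624.979, 0.025, 231.312] pointing down, gripper open.
Joint ranges: [-3.14, 3.14], [-1.21, 2.06], [-1.07, 1.41], [-3.16, 2.05], [-2.99, -0.16], [-3.1, 3.1]. Speed limits (rad/s): [2.79, 2.79, 3.14, 3.14, 3.14, 3.14].

## Interface

Orientations are given as a unit quaternion [x, y, z, w].
In Python, from bench import read_state, get_image, job_done gives the robot as it stands.
- The arm moves only by the tool play_rows, never from a script. Its argument "series" is a list of rows, each a list of 7 numbers: the shift along the tool's x, y, z in m, then the turn, a rotation vector about the tool's x, y, z in rad, then the finger opening in m, from 0 to 0.0854. In form: [[x, y, z, wx, wy, wz, claw], ...]. A call has 1 to 10 rows; each row shifts and turns the pose as measured when the row begins, along the tool's axes as they then stand; what a row does not reach is not made up. A row lasts 1/10 s, in which the tool goes at most 50 mm and 8.59 degrees, less where a joint would pass 70% of its speed; a pose out of reach is approached as far as the arm can. A call with a gripper value outside its range is refused whole. The fingers move at their own pace and stop on an object; the grip force is fixed at half the most. Time passes only in rows, so rows that do not move let the fingers close. It gives the time, the measured TCP pose, the force and the opening at its end, in the units of the state.
- read_state(): the state, without advancing time (a new reading comes with each control period).
- get_image(name): name is "scene" or "side" or "wrist"; returns a dict with "color" (384x512x3 uint8, red, green, blue), "intrinsics" (3x3 intrinsics, pixels), "D" ([k1, k2, p1, p2, k3] as OpenCV has them; the pictures are not rectified), "origin" and "orientation" of the camera in the world. Camera axes: x right, y down, z forward; pixel columns grow to the right and rows downward; lengths in mm; the calibration is good to about 2 mm. A picture is of the moment at which its call begins. There is no depth.
- job_done(): hands the job in, once; it reports no verdict.
The state is a dict: "clock": time; "joints": joint angles; "joint_vel": joint speeds; "joint_efforts": joint torques, N m; "position": TCP position; "ee_rot": TCP orientation; "contact_force": force on the tool from outside, world axes, zero at the start; "wrist_torque": the same for the moment, N m; "gripper_width": finger opening in mm.
Only numpy, scipy, OpenCV 4.12 (cv2) and the standard library are available. Lean on these libraries where they do the work, as an engineer would, in place of code of your own. Each camera call takes 0.05 s, during which the arm holds its last target. There are 200 camera calls.

## Task

Get at the bolts: press the release paddle of the spring cradle down with one finger so that the drawer of bolts pops out past its latch posts, and have the other finger standing in its path to stop it before it runs over the open end of the runway. Do not lift or tip the drawer, and leave the other things on the bench where they are. Finish while still holding: the finger stays against the drawer's front, with the spring pressing the drawer against it.

Things in the scene. Friction and masses are not known exactly. Their poses are not given: they have to be found in the camera images.
- cradle: Low grey steel cradle fixed to the bench, 245 mm long, 90 mm wide. Origin: on the bench surface, on the runway's centre line, below the front face of the latched drawer. Its -x is the way the drawer pops out, +y points to the paddle's side. The runway is 12 mm high; guide walls along it (y = +-38 to +-44 mm) are 24 mm high; the spring housing at x = 102 to 160 mm is 58 mm high.
- paddle_top (a point): Centre of the top of the ribbed steel paddle, a plate 60 mm along the cradle's x by 34 mm along its y; x = -45, y = 70, z = 46 mm in the cradle's frame when up, 35 mm high when down (above the guide walls). It goes straight down. The runway beside it is open above: a finger there, as low as the pressed paddle, stands in the drawer's path, reaching 27 mm below the top of its front.
- paddle (a joint): Travel of the release paddle, m: 0 up, 0.011 fully down (hard stop). Its spring takes 3 N to start and 4.7 N fully down, plus about 1 N of latch friction. It springs up when let go, which does no harm once the drawer's front is past the latch posts.
- latch (a point): Midway between the tops of the two steel latch posts (8 mm thick, at y = +-30 mm, 20 mm high, x = 0 to -8 mm in the cradle's frame). They stand before the edges of the drawer's front and go down with the paddle, releasing the drawer after about 8 mm of paddle travel. The point moves with them.
- runway_end (a point): Middle of the runway's open end, on its top: x = -85 mm, z = 12 mm in the cradle's frame. The drawer's front must not pass it. A pusher behind the drawer drives it this way with 4 N, falling to about 3 N after 70 mm; unstopped, it shoots off within half a second.
- drawer: Loose aluminium drawer of bolts, about 0.3 kg. Origin: bottom of its front face, in the middle; axes as the cradle's. Front plate 70 mm wide, 50 mm high, 8 mm thick, underside 12 mm above the bench; tray behind it 46 mm wide, 40 mm high, to 80 mm behind the front. Latched, its x in the cradle's frame is within 2 mm of 0; it is past the posts at -16 mm and at the runway's end at -85 mm.
- drawer_front (a point): Centre of the drawer's front face, 25 mm above its underside: the face that the trapping finger stops.
- jar: Bystander: glass jar with steel cap, 66 mm across, 85 mm high, beside the cradle on the side away from the paddle; origin at its underside.
- tape: Bystander: cardboard ring, 64 mm across, 24 mm high, beside the cradle behind the paddle.
- wrench: Bystander: wrench 150 mm long lying across, beyond the open end of the runway.
- can: Bystander: can 74 mm across, 100 mm high, left side of the bench.
- screwdriver: Bystander: screwdriver lying at the right side of the bench.
- carton: Bystander: cardboard carton 90 x 120 x 60 mm, right side of the bench.
- cup: Bystander: open metal cup 72 mm across, 85 mm high, left side of the bench.
Not all that is in view belongs to the job. Leave any red look-alike of the drawer alone.

How it is judged:
By the outcome, as a careful person would: the job done as asked, in the order asked, and still so for the second after the job is handed in, while the arm keeps its last pose, push and grip.
It also fails if it takes over 29 s, if anything falls off the work surface, if the arm or the gripper's body presses on something with over 40 N, if the wrist force passes 120 N, or if a joint passes its speed limit or range.

## Working session

There is one attempt and no reset: what is moved stays moved. The work goes in short steps, Python scripts to look and compute and a tool call to move; the robot and the scene stay as the last step left them, time stands still between calls to the robot, and variables do not carry over. Pictures are saved under pics/ and viewed, about 8 in all and at most 12, crops included, and the job is handed in when it is done.

Besides the shell and the picture viewer there is one more tool, called after ">>>" as name(argument=value, ...), one argument or row to a line, values as JSON. play_rows: Moves the arm, as the interface text tells. Its arguments: {"type":"object","properties":{"series":{"type":"array","items":{"type":"array","items":{"type":"number"}}}},"required":["series"]}

```bash
mkdir -p pics; cat > h.py <<'E'
import numpy as np, cv2
from scipy.spatial.transform import Rotation as R
from bench import read_state, get_image, job_done
def ray(im,uv):
    p=cv2.undistortPoints(np.array([[uv]],float),np.array(im["intrinsics"],float),np.array(im["D"],float))[0,0]
    o=np.array(im["orientation"],float)
    M=R.from_quat(o).as_matrix() if o.size==4 else o
    return np.array(im["origin"],float),M@np.array([p[0],p[1],1])
def onz(im,uv,z):
    o,d=ray(im,uv); return o+d*(z-o[2])/d[2]
def proj(im,P):
    o=np.array(im["orientation"],float)
    M=R.from_quat(o).as_matrix() if o.size==4 else o
    q=(np.atleast_2d(P)-np.array(im["origin"]))@M
    return cv2.projectPoints(q.astype(float),np.zeros(3),np.zeros(3),np.array(im["intrinsics"],float),np.array(im["D"],float))[0][:,0]
E
python3 - <<'E'
from h import *
import pickle
s=read_state();print(s)
ims={}
for n in ["scene","side","wrist"]:
    im=get_image(n);ims[n]=im
    cv2.imwrite(f"pics/{n}0.png",cv2.resize(im["color"][:,:,::-1],(800,600)))
    print(n,im["origin"],im["orientation"],im["intrinsics"])
pickle.dump(ims,open("ims0.pkl","wb"))
E
```

```text
{'clock': 0.0, 'joints': array([ 2.58600840e-01,  3.85561803e-01,  6.65484967e-03, -4.78448596e-04,
       -1.19403282e+00, -2.58625272e-01]), 'joint_vel': array([-0.00034968, -0.00159386, -0.0007233 , -0.00025486,  0.0006632 ,
        0.00224145]), 'joint_efforts': array([-9.55001960e-04, -3.92286408e+01,  1.88399577e+01,  4.18616563e+00,
       -4.72148502e-03,  8.27910434e-07]), 'position': array([6.24421540e+02, 1.51412925e-02, 2.30232841e+02]), 'ee_rot': array([ 7.01788611e-04, -7.07064546e-01,  7.07148162e-01,  8.43871900e-04]), 'contact_force': array([-0.28388695, -0.75344766,  0.45492857]), 'wrist_torque': array([-0.01787117, -0.02306299, -0.03845634]), 'gripper_width': 85.51293918491064}
scene [ 969.78266409 -304.27986115  951.05438333] [ 0.85671945  0.43641187 -0.12414691 -0.24528354] [[352.09242445   0.         258.57957092]
 [  0.         352.09242445 189.61144189]
 [  0.           0.           1.        ]]
side [ -70.10959521 1166.37940307  990.57513155] [-0.21640358  0.86196867 -0.44617249  0.10540215] [[459.30203379   0.         252.27991216]
 [  0.         459.30203379 188.04462735]
 [  0.           0.           1.        ]]
wrist [624.80657499 -79.90319146 372.1392693 ] [ 1.08000366e-04  9.87584453e-01  1.57088759e-01 -2.42464152e-04] [[299.30713774   0.         254.99447101]
 [  0.         299.30713774 190.83519581]
 [  0.           0.           1.        ]]
```

View pics/scene0.png

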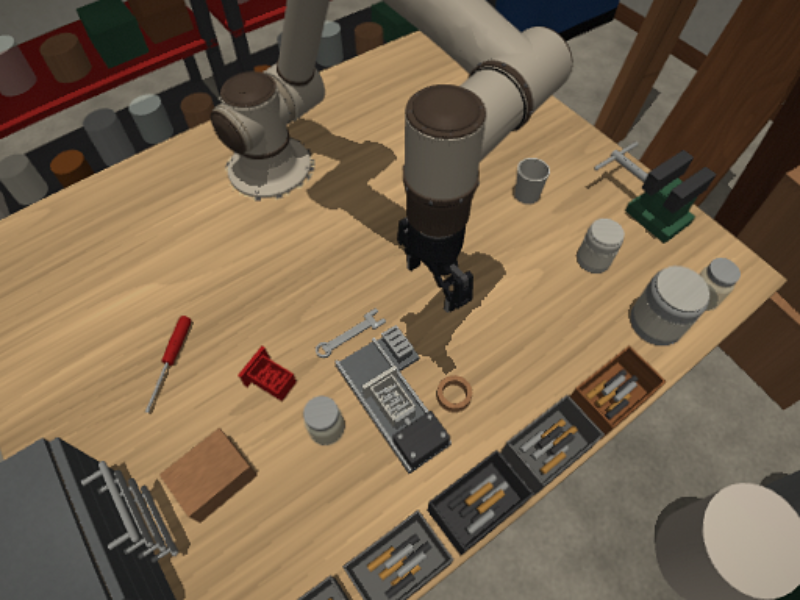

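View pics/wrist0.png

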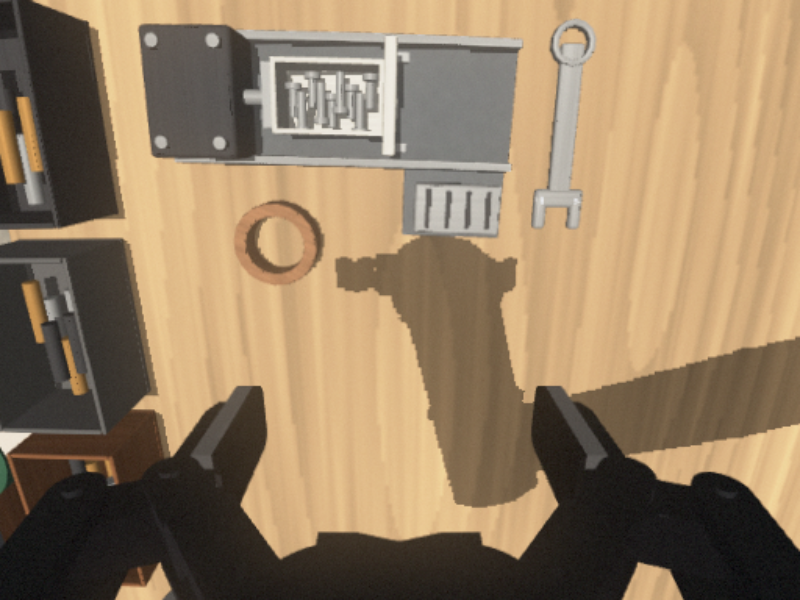

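The wrist view shows the cradle nearly aligned with world axes (-x end towards the robot, image right) and the paddle at about (458,208) in the 800 px picture. The drawer's front plate is at about (390,96). The red drawer look-alike is off to the side.

```bash
python3 - <<'E'
from h import *
import pickle
im=pickle.load(open("ims0.pkl","rb"))["wrist"]
s=read_state();print(R.from_quat(s["ee_rot"]).as_matrix().round(3))
k=512/800
P={"fl_top":((397,37),62),"fl_bot":((396,155),62),"wallA_end":((521,42),24),"wallB_end":((510,168),24),"wallA_far":((240,33),24),"wallB_far":((180,162),24)}
for n,(uv,z) in P.items(): print(n,onz(im,(uv[0]*k,uv[1]*k),z).round(1))
g=im["color"].astype(int)
sub=cv2.inRange(im["color"],(125,125,125),(200,200,200))
sat=(g.max(2)-g.min(2)<14)&(g.mean(2)>125)
m=np.zeros(sat.shape,np.uint8);m[112:155,255:325]=sat[112:155,255:325]
m=cv2.morphologyEx(m,cv2.MORPH_CLOSE,np.ones((5,5)))
ys,xs=np.nonzero(m);r=cv2.minAreaRect(np.c_[xs,ys].astype(np.float32));print(r)
b=cv2.boxPoints(r)
for q in b: print(q,onz(im,q,46).round(1))
print("centre",onz(im,r[0],46).round(1))
c=cv2.resize(im["color"][80:180,200:350][:,:,::-1],None,fx=5,fy=5,interpolation=0);cv2.imwrite("pics/c1.png",c)
E
```

```text
[[-1.    -0.002 -0.   ]
 [ 0.    -0.    -1.   ]
 [ 0.002 -1.     0.   ]]
fl_top [ 625.5 -142.9   62. ]
fl_bot [626.2 -74.6  62. ]
wallA_end [ 541.9 -148.1   24. ]
wallB_end [544.1 -65.1  24. ]
wallA_far [ 731.2 -154.    24. ]
wallB_far [782.9 -70.1  24. ]
((289.5, 131.0), (38.0, 63.0), 90.0)
[258. 112.] [621.5 -61.3  46. ]
[321. 112.] [554.6 -61.4  46. ]
[321. 150.] [552.  -20.7  46. ]
[258. 150.] [621.3 -20.6  46. ]
centre [587.4 -41.3  46. ]
```

View pics/c1.png

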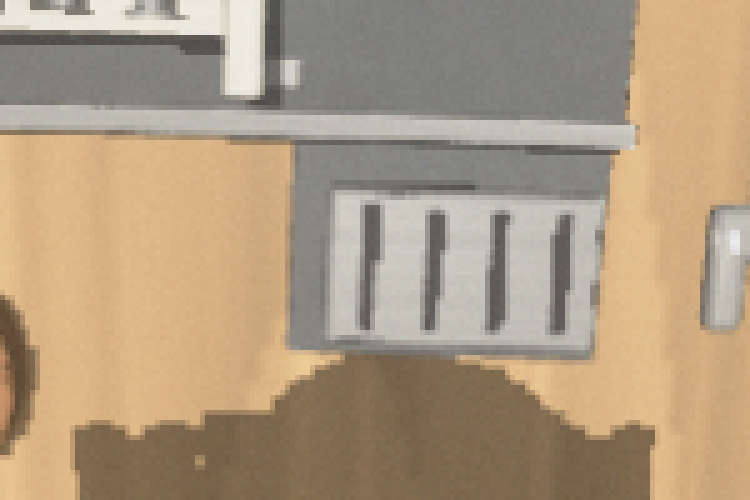

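>>> play_rows(
  series=[
    [0, 0, 0, 0, 0.145, 0, 0.055],
    [0, 0, 0, 0, 0.145, 0, 0.055],
    [0, 0, 0, 0, 0.145, 0, 0.055],
    [0, 0, 0, 0, 0.145, 0, 0.055],
    [0, 0, 0, 0, 0.145, 0, 0.055],
    [0, 0, 0, 0, 0.145, 0, 0.055],
    [0, 0, 0, 0, 0.145, 0, 0.055],
    [0, 0, 0, 0, 0.145, 0, 0.055],
    [0, 0, 0, 0, 0.145, 0, 0.055],
    [0, 0, 0, 0, 0.145, 0, 0.055],
  ],
)

```text
clock: 1.15
position: [621.9, 0.0, 225.4]
ee_rot: [-0.479, -0.514, 0.52, 0.485]
contact_force: [-0.2, 0.3, -0.2]
gripper_width: 55.2
```

```bash
python3 - <<'E'
from h import *
import pickle
im=pickle.load(open("ims0.pkl","rb"))["wrist"]
c=[onz(im,(200+x/5,80+y/5),46)[:2] for x,y in [(333,188),(605,198),(592,350),(328,342)]]
print(np.round(c,1),np.mean(c,0))
s=read_state();M=R.from_quat(s["ee_rot"]).as_matrix();print(M.round(3),s["position"],s["gripper_width"],s["clock"])
E
```

```text
[[612.3 -55.4]
 [554.1 -53.5]
 [554.9 -20.7]
 [613.  -22.4]] [583.5667773  -38.02091119]
[[-0.071 -0.012 -0.997]
 [ 0.997 -0.    -0.071]
 [ 0.    -1.     0.012]] [6.21930598e+02 2.97284999e-02 2.25418901e+02] 55.18534080136665 1.15
```

>>> play_rows(
  series=[
    [0, 0, 0, -0.012, 0.096, 0, 0.055],
    [-0.037, 0, 0.019, 0, 0, 0, 0.055],
    [-0.037, 0, 0.019, 0, 0, 0, 0.055],
    [0, 0.03, 0, 0, 0, 0, 0.055],
    [0, 0.03, 0, 0, 0, 0, 0.055],
    [0, 0.03, 0, 0, 0, 0, 0.055],
    [0, 0, 0, 0, 0, 0, 0.055],
  ],
)

```text
clock: 1.85
position: [579.5, -75.4, 131.8]
ee_rot: [-0.508, -0.492, 0.492, 0.508]
contact_force: [-0.5, -0.8, 0.4]
gripper_width: 54.9
```

```bash
python3 - <<'E'
from h import *
import pickle
ims={}
for n in ["wrist","scene"]:
    im=get_image(n);ims[n]=im
pickle.dump(ims,open("ims1.pkl","wb"))
a=cv2.resize(ims["wrist"]["color"][:,:,::-1],(800,600));cv2.imwrite("pics/w1.png",a)
s=read_state();M=R.from_quat(s["ee_rot"]).as_matrix();print(M.round(3),s["position"],s["gripper_width"],s["clock"],s["contact_force"])
E
```

```text
[[ 0.031  0.009 -0.999]
 [ 1.    -0.     0.031]
 [-0.    -1.    -0.009]] [583.01567133 -75.23740347 136.33414372] 54.79451767637558 1.95 [ 0.32846644 -0.05886348  0.46258868]
```

View pics/w1.png

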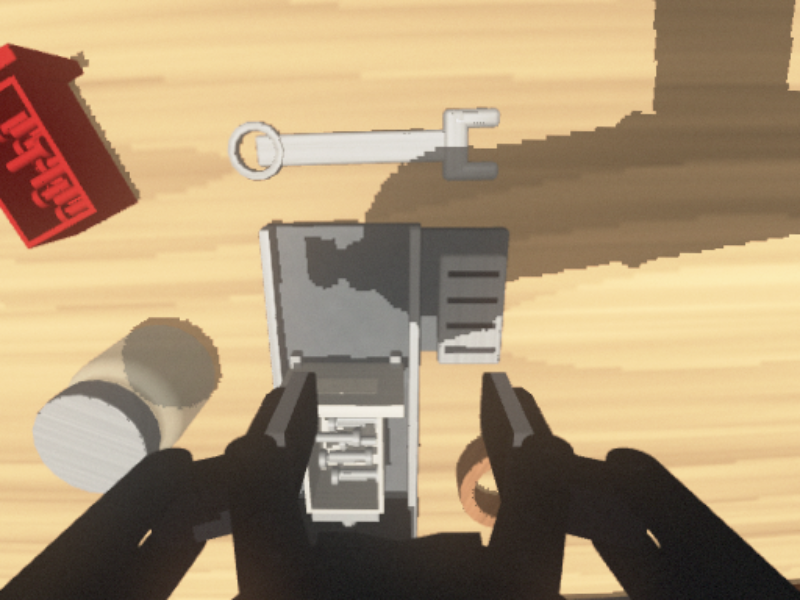

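The paddle is centred near (470,308) and the fingertips are near (303,375) and (495,375). The posts are at (296,358) and (396,357). The jar, at left, is clear of the fingers.

```bash
python3 - <<'E'
from h import *
import pickle
im=pickle.load(open("ims1.pkl","rb"))["wrist"]
s=read_state();M=R.from_quat(s["ee_rot"]).as_matrix();p=s["position"];print(p)
k=800/512
for h in (0,6,12):
  for zz in (-11,11):
    print(h,zz,(proj(im,[p+M@[x,-h,zz] for x in (-27.5,27.5)])*k).round(0).tolist())
for n,uv,z in [("padA",(440,255),46),("padB",(502,257),46),("padC",(498,362),46),("padD",(439,360),46),("postL",(296,358),20),("postR",(396,357),20),("frontL",(284,417),62),("frontR",(403,416),62),("endL",(262,230),24),("endR",(420,225),24)]:
  w=onz(im,(uv[0]/k,uv[1]/k),z);print(n,w.round(1),(M.T@(w-p)).round(1))
E
```

```text
[583.01567133 -75.23740347 136.33414372]
0 -11 [[320.0, 434.0], [480.0, 434.0]]
0 11 [[316.0, 377.0], [483.0, 377.0]]
6 -11 [[317.0, 445.0], [483.0, 444.0]]
6 11 [[313.0, 386.0], [487.0, 385.0]]
12 -11 [[314.0, 456.0], [486.0, 456.0]]
12 11 [[309.0, 395.0], [490.0, 395.0]]
padA [552.7 -54.   46. ] [20.3 90.  31.8]
padB [554.6 -23.1  46. ] [51.3 90.  30.8]
padC [612.5 -23.1  46. ] [ 53.1  90.6 -27. ]
padD [610.2 -54.8  46. ] [ 21.2  90.6 -25.7]
postL [ 618.8 -138.2   20. ] [-61.8 116.7 -36.7]
postR [620.  -78.4  20. ] [ -2.  116.7 -36. ]
frontL [ 632.8 -137.2   62. ] [-60.4  74.8 -51. ]
frontR [634. -75.  62.] [  1.8  74.8 -50.3]
endL [ 540.8 -147.9   24. ] [-73.9 112.   41. ]
endR [541.  -62.8  24. ] [ 11.1 111.9  43.4]
```

>>> play_rows(
  series=[
    [0.002, 0.02, 0, 0.008, 0, 0, 0.06],
    [0, 0.02, 0, 0, 0, 0, 0.06],
    [0, 0.02, 0, 0, 0, 0, 0.06],
    [0, 0.005, 0, 0, 0, 0, 0.06],
    [0, 0, 0, 0, 0, 0, 0.06],
  ],
)

```text
clock: 2.45
position: [592.7, -72.1, 81.1]
ee_rot: [0.512, 0.499, -0.488, -0.501]
contact_force: [0.1, -0.1, -0.3]
gripper_width: 60.1
```

```bash
python3 - <<'E'
from h import *
import pickle
im=get_image("scene");pickle.dump(im,open("im2.pkl","wb"))
im2=get_image("side")
s=read_state();p=s["position"];print(R.from_quat(s["ee_rot"]).as_matrix().round(3),p,s["gripper_width"],s["clock"],s["contact_force"])
t=[]
for i in (im,im2):
  u,v=proj(i,p)[0].astype(int);print(u,v);t.append(cv2.resize(i["color"][max(0,v-50):v+50,max(0,u-50):u+50][:,:,::-1],(400,400),interpolation=cv2.INTER_CUBIC))
cv2.imwrite("pics/s2.png",np.hstack(t))
E
```

```text
[[ 0.027  0.024 -0.999]
 [ 1.     0.     0.027]
 [ 0.001 -1.    -0.024]] [592.92588017 -72.08555404  81.65034689] 60.2314079404449 2.55 [ 0.52792171  0.89247308 -0.31404533]
245 220
247 167
```

View pics/s2.png

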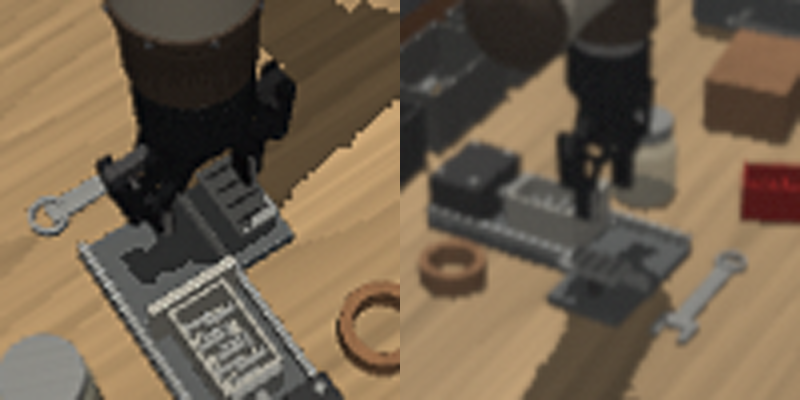

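The fingers straddle correctly: the trap finger is over the runway ahead of the drawer and the press finger is over the paddle. Drift left x at 593, so I'm correcting x and tilt.

>>> play_rows(
  series=[
    [-0.001, 0.002, 0.01, 0.024, 0, 0, 0.06],
    [0, 0, 0, 0, 0, 0, 0.06],
    [0, 0, 0, 0, 0, 0, 0.06],
  ],
)

```text
clock: 2.85
position: [583.7, -72.7, 82.4]
ee_rot: [0.507, 0.494, -0.492, -0.506]
contact_force: [0.0, -0.4, -0.0]
gripper_width: 60.0
```

```bash
cat > st.py <<'E'
from h import *
s=read_state();p=s["position"];print(R.from_quat(s["ee_rot"]).as_matrix().round(3).tolist(),p.round(1),s["gripper_width"],s["clock"],s["contact_force"].round(2),s["wrist_torque"].round(2))
E
python3 st.py
```

```text
[[0.026, 0.003, -1.0], [1.0, 0.001, 0.026], [0.001, -1.0, -0.003]] [583.7 -72.7  82.4] 59.95053178084062 2.85 [ 0.  -0.4 -0. ] [-0.01 -0.04 -0.01]
```

>>> play_rows(
  series=[
    [0, 0.006, 0.001, 0.001, 0, 0, 0.06],
    [0, 0.006, 0.001, 0.001, 0, 0, 0.06],
    [0, 0.006, 0.001, 0.001, 0, 0, 0.06],
    [0, 0.006, 0.001, 0.001, 0, 0, 0.06],
    [0, 0, 0, 0, 0, 0, 0.06],
  ],
)

```text
clock: 3.35
position: [579.0, -72.6, 56.3]
ee_rot: [-0.506, -0.493, 0.493, 0.507]
contact_force: [-0.2, 0.4, 0.2]
gripper_width: 60.1
```

```bash
python3 st.py
```

```text
[[0.026, -0.002, -1.0], [1.0, 0.001, 0.026], [0.001, -1.0, 0.002]] [579.  -72.6  56.3] 60.12321731829285 3.35 [-0.24  0.43  0.2 ] [ 0.01 -0.01  0.01]
```

>>> play_rows(
  series=[
    [0, 0.003, -0.001, 0, 0, 0, 0.06],
    [0, 0.003, -0.001, 0, 0, 0, 0.06],
    [0, 0.002, -0.001, 0, 0, 0, 0.06],
    [0, 0, 0, 0, 0, 0, 0.06],
  ],
)

```text
clock: 3.75
position: [582.5, -72.8, 47.2]
ee_rot: [-0.506, -0.493, 0.494, 0.507]
contact_force: [-0.3, -0.5, 0.3]
gripper_width: 60.0
```

>>> play_rows(
  series=[
    [0, 0.003, 0, 0, 0, 0, 0.06],
    [0, 0, 0, 0, 0, 0, 0.06],
  ],
)

```text
clock: 3.95
position: [582.7, -72.7, 44.1]
ee_rot: [-0.506, -0.493, 0.494, 0.507]
contact_force: [-0.7, -0.3, 0.8]
gripper_width: 59.9
```

```bash
python3 - <<'E'
from h import *
im=get_image("side");im2=get_image("wrist");p=read_state()["position"]
t=[]
u,v=proj(im,p)[0].astype(int)
t=[cv2.resize(im["color"][v-40:v+40,u-50:u+30][:,:,::-1],(400,400),interpolation=cv2.INTER_CUBIC),cv2.resize(im2["color"][150:350,150:350][:,:,::-1],(400,400))]
cv2.imwrite("pics/s3.png",np.hstack(t))
E
python3 st.py
```

```text
[[0.026, -0.001, -1.0], [1.0, 0.001, 0.026], [0.001, -1.0, 0.001]] [583.  -72.7  44.5] 60.07157711203866 4.05 [-0.34  0.09 -0.22] [ 0.04 -0.03  0.  ]
```

View pics/s3.png

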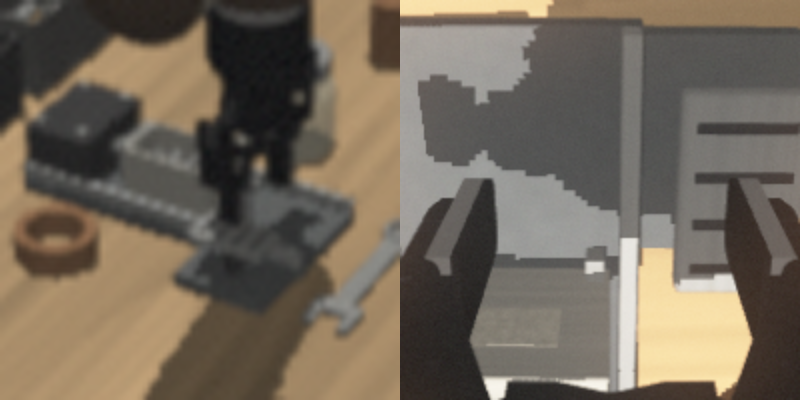

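The press finger is over the ribbed paddle and the trap finger stands over the runway, ahead of the drawer front and posts. I'll press next.

>>> play_rows(
  series=[
    [0, 0.0025, 0, 0, 0, 0, 0.06],
    [0, 0.0025, 0, 0, 0, 0, 0.06],
  ],
)

```text
clock: 4.25
position: [583.4, -72.7, 40.0]
ee_rot: [-0.506, -0.494, 0.493, 0.507]
contact_force: [-1.2, 0.5, 2.5]
gripper_width: 60.0
```

>>> play_rows(
  series=[
    [0, 0.003, 0, 0, 0, 0, 0.06],
    [0, 0.003, 0, 0, 0, 0, 0.06],
  ],
)

```text
clock: 4.45
position: [583.4, -72.7, 34.6]
ee_rot: [-0.506, -0.494, 0.493, 0.506]
contact_force: [-1.5, 0.1, 4.2]
gripper_width: 60.2
```

```bash
python3 st.py
```

```text
[[0.025, 0.001, -1.0], [1.0, 0.001, 0.025], [0.001, -1.0, -0.001]] [583.4 -72.7  34.6] 60.209785306479866 4.45 [-1.49  0.05  4.18] [0.22 0.4  0.03]
```

>>> play_rows(
  series=[
    [0, 0.003, 0, 0, 0, 0, 0.06],
    [0, 0.003, 0, 0, 0, 0, 0.06],
    [0, 0.003, 0, 0, 0, 0, 0.06],
  ],
)

```text
clock: 4.75
position: [582.6, -72.7, 29.4]
ee_rot: [-0.506, -0.493, 0.494, 0.506]
contact_force: [-10.3, 3.1, 30.9]
gripper_width: 60.1
```

```bash
python3 st.py
```

```text
[[0.025, -0.001, -1.0], [1.0, 0.0, 0.025], [0.0, -1.0, 0.001]] [582.6 -72.7  29.4] 60.13507481792798 4.75 [-10.33   3.08  30.91] [1.81 2.9  0.04]
```

>>> play_rows(
  series=[
    [0, 0.0005, 0, 0, 0, 0, 0.06],
    [0, 0.0005, 0, 0, 0, 0, 0.06],
    [0, 0.0005, 0, 0, 0, 0, 0.06],
  ],
)

```text
clock: 5.05
position: [582.4, -72.8, 29.9]
ee_rot: [-0.506, -0.494, 0.493, 0.507]
contact_force: [-2.2, 0.4, 8.0]
gripper_width: 60.1
```

```bash
python3 - <<'E'
from h import *
t=[]
for n in ("scene","side"):
  im=get_image(n);p=read_state()["position"]
  u,v=proj(im,p)[0].astype(int)
  t.append(cv2.resize(im["color"][v-40:v+40,u-40:u+40][:,:,::-1],(400,400),interpolation=cv2.INTER_CUBIC))
im2=get_image("wrist");t=np.hstack(t)
w=cv2.resize(im2["color"][150:384,:][:,:,::-1],(800,366)); w=w[:200]
cv2.imwrite("pics/s4.png",np.vstack([t,w]))
E
python3 st.py
```

```text
[[0.026, -0.0, -1.0], [1.0, 0.0, 0.026], [0.0, -1.0, 0.0]] [582.4 -72.8  29.9] 59.85215859317651 5.2 [-3.39  0.34  7.44] [ 0.34  0.67 -0.15]
```

View pics/s4.png

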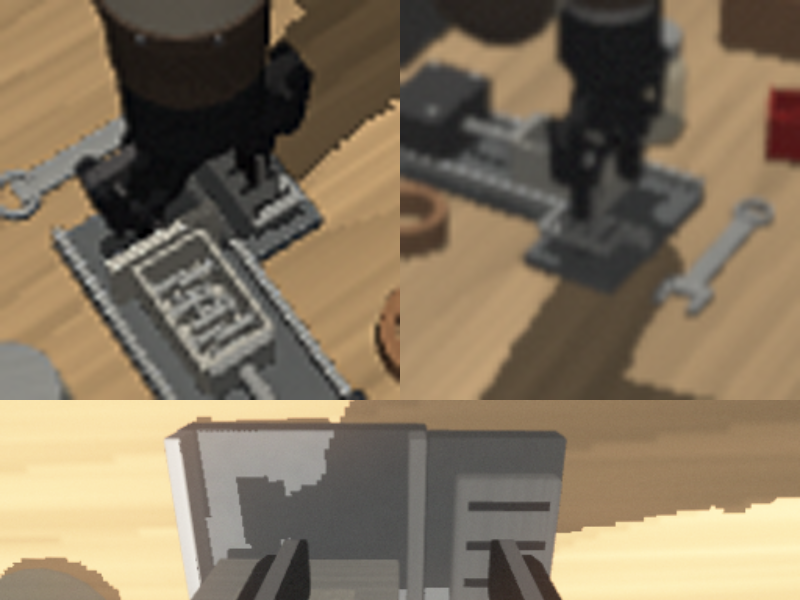

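The drawer has popped out and is stopped by the trap finger, with the pusher rod visible behind it. It is level and well short of the runway end. I'll check that the force is steady and then hand in.

```bash
python3 - <<'E'
from h import *
for i in range(4): get_image("scene")
im=get_image("scene");s=read_state();p=s["position"]
u,v=proj(im,p)[0].astype(int)
for q in [(105,268),(185,225)]: print("front top edge",onz(im,(u-40+q[0]/5,v-40+q[1]/5),62).round(1))
print(p.round(1),s["contact_force"].round(2),s["joint_vel"].round(4))
if s["contact_force"][0]<-1.5: print(job_done())
E
```

```text
front top edge [ 596.7 -145.3   62. ]
front top edge [601.  -94.9  62. ]
[582.4 -72.8  29.9] [-2.45  0.27  7.02] [ 0.0002  0.0001 -0.0017 -0.0008 -0.0004 -0.    ]
the job is handed in; nothing more can be done
None
```

The drawer of bolts popped out past its latch posts and was caught. I handed the job in with the finger still holding it, at about 5.5 s on the robot's clock.

- **Move:** I set the jaws across the runway, opened to 60 mm, with one fingertip over the paddle and the other over the runway centre. I pressed the paddle to its hard stop, and the second finger stopped the drawer.
- **Drawer position:** By my last picture, its front stands roughly 30 mm out. That is past the 16 mm needed to clear the posts and well short of the 85 mm runway end. It looks level.
- **Hold:** The arm was still at the last check. It pressed down with about 7 N, and the drawer pushed on the finger with about 2.5 to 3.4 N.
- **Bystanders:** In the parts of the scene I could see, nothing else had moved. The last pictures were close crops, so I did not recheck the cup, can, carton and screwdriver.
- **Did not go as planned:**
  - The downward force reached 31 N for a moment at the hard stop before I eased off.
  - An earlier fast descent drifted about 10 mm in x, and I corrected it before touching anything.
  - The sideways push read slightly below the expected 3 to 4 N. Friction or force-sensor noise could explain that.

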